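# Charge a grinding jar from a drop-bottom cup

## Robot

A 7-joint arm with a two-finger parallel gripper is mounted at the origin on a cart in front of the work surface, level with it; the furniture and walls round the work are solid. World frame = base frame: x ahead of the robot, y to its left, z up, the work surface at z = 0. Lengths are in m, angles in rad, forces in N, time in s.
With the tool pointing down it reaches from about 0.425 to 1.025 m from the base axis. Payload 3.6 kg.
Tool frame: the origin (TCP) lies midway between the tips of the shut fingers; the grasp point (between the pads) lies 19 mm behind it; z points along the fingers, y is the direction in which the jaws open and shut (so a half turn about z gives the same grasp; the last joint's range is limited). The gripper opens to 85 mm and grips with 20 to 120 N. Pads are 22 mm wide; open, the fingers measure 114 mm over their backs; the gripper's body (76 mm by 85 mm) begins 54 mm behind the grasp point. The pads swing forward as they close: fully open they stand 13 mm farther back than shut.
Start: joints at [1.143, 0.591, 0.048, 1.609, -0.033, 0.943, -0.034], TCP at [0.238, -0.685, 0.231] pointing down, gripper open.
Joint ranges: [-2.69, 2.69], [-0.47, 2.24], [-1.27, 1.36], [0.19, 2.51], [-1.53, 4.68], [0.08, 2.07], [-3.09, 3.09]. Speed limits (rad/s): [2.57, 2.57, 3.14, 3.14, 3.14, 3.14, 3.14].

## Interface

Orientations are given as a rotation vector (axis times angle).
In Python, from bench import monitor, imaging, ctrl gives the robot as it stands. The module is installed in compiled form; this text tells all that it offers.
- The arm moves only by the tool carry_out, never from a script. Its argument "rows" is a list of rows, each a list of 7 numbers: the shift along the world's x, y, z in cm, then the turn, a rotation vector about the world's x, y, z in rad, then the opening, from 0 (shut) to 1 (fully open). In form: [[x, y, z, wx, wy, wz, claw], ...]. A call has 1 to 10 rows; each row is the pose to reach, as a shift and turn from the pose commanded when the call began; what a row does not reach only later rows make up. A row lasts 1/12 s, in which the tool goes at most 41.7 mm and 7.16 degrees, less where a joint would pass 70% of its speed; a pose out of reach is approached as far as the arm can. A call with a gripper value outside its range is refused whole. The fingers move at their own pace and stop on an object; the grip force is fixed at half the most. Time passes only in rows, so rows that repeat a pose let the fingers close. It gives the time, the measured TCP pose, the force and the opening at its end, in the units of the state.
- monitor.sense(): the state, without advancing time (a new reading comes with each control period).
- imaging.snapshot(name): name is "scene" or "top" or "wrist"; returns the picture (420x560x3 uint8, red, green, blue); there is no depth.
- imaging.camera_params(name): a dict with "fx", "fy", "cx", "cy" (pixels), "dist" ([k1, k2, p1, p2, k3] as OpenCV has them; the pictures are not rectified), "position" and "attitude" of the camera in the world. Camera axes: x right, y down, z forward; pixel columns grow to the right and rows downward; lengths in m; the calibration is good to about 2 mm. A picture is of the moment at which its call begins: read the wrist's pose just before it. camera_params takes no time and is no camera call; for the wrist camera it gives the pose at the moment of the call.
- ctrl.close_job(): hands the job in, once; it reports no verdict.
The state is a dict: "time": time; "joints": joint angles; "qvel": joint speeds; "joint_efforts": joint torques, N m; "tcp_pos": TCP position; "eef_rot": TCP orientation; "contact_force": force on the tool from outside, world axes, zero at the start; "ft_torque": the same for the moment, N m; "grip_width": finger opening in m.
Only numpy, scipy, OpenCV 4.12 (cv2) and the standard library are available. Lean on these libraries where they do the work, as an engineer would, in place of code of your own. Each camera call takes 0.05 s, during which the arm holds its last target.

## Task

Take the lid off the large grinding jar and lay it flat on the white tray where the drop cup stands. Then hold the cup upright over the open jar and press its release tab down on the jar's rim, so that the hinged bottom swings open low in the mouth and all four grinding balls fall in; keep that bottom shut everywhere else. Finally stand the empty cup upright on the tray again, beside the lid, leaving both jars standing where they are.

Things in the scene. Friction and masses are not known exactly. Their poses are not given: they have to be found in the camera images.
- mill_jar: sizes in mm: large round steel grinding jar, loose, 1.8 kg: outer diameter 110 (113 over the black band at its foot), 90 high, inner diameter 96, wall 7, inner floor 10 above its underside. Origin: centre of its underside, z up. It and the small jar may stand in either of two places.
- jar_mouth (a point): centre of the large jar's mouth, at the height of its rim (90 mm above the jar's origin).
- jar_lid: mm: the large jar's loose lid, 0.3 kg, 52 high: black plug of diameter 89, 9 deep, inside the mouth with 3 play all round; steel disc of diameter 108 from 9 to 19 above the origin; round black grip of diameter 34 from 32 to 52, on a thinner stem. Origin: centre of the plug's underside, 81 above the jar's origin when on it. Lift straight up; it lies on its plug.
- lid_knob (a point): middle of the lid's round grip, 42 mm above the lid's origin.
- small_jar: bystander: smaller grinding jar, diameter 75 mm, 105 mm high with its fixed lid and grip. Origin: centre of its underside. It must stay where it is.
- white_tray: mm: flat white tray, 200 (x) by 260 (y), fixed; floor 4 thick, rim 12 high, inside 184 by 244. Origin: centre of its underside, z up. At the start the cup stands in the half towards the tray's -y; the half towards +y is empty and has room for the lid (centre it about 62 towards +y).
- drop_cup: mm: drop cup, 0.19 kg, with the four balls in it: clear tube of diameter 58 (61 at the collars) on four short feet within 38 of the axis (45 at the hinge lugs, -x side), 106 high. On top a black grip bar, 16 thick in x, 72 long in y, 84 to 106 above the origin: take its middle, closing along the cup's x. Origin: centre of the foot plane, z up. Its release tab points to its -x.
- cup_grip (a point): middle of the cup's grip bar, 95 mm above the cup's origin; axes as the cup's.
- cup_flap (a joint): opening of the cup's bottom in rad: 0 shut, 1.1 fully open. Disc and tab are one rocker on a pin along the cup's y at x = -33 mm, z = 6.5 mm: the tab pushed up relative to the cup swings the disc down (its edge is 62 mm from the pin). A spring shuts it; on the rim 3 N start it, 4 to 8 N hold it open. Balls fall by 0.4 to 0.6.
- cup_tab (a point): mm: point of the tab's underside that should bear on the rim: 59 from the cup's axis towards its -x, 5 above its origin when shut. The tab, 26 wide, reaches from 33 to 73. Best: cup's axis 9 past the jar's axis, away from the tab; the feet then clear the mouth. Lowered 15 to 20 below first contact the bottom opens 0.55 to 0.7 rad, inside the jar, clear of its floor.
- ball_1: one of four equal steel grinding balls, diameter 20 mm, about 33 g, at the start on the bottom of the drop cup. Origin: its centre.
- ball_2: one of four equal steel grinding balls, diameter 20 mm, about 33 g, at the start on the bottom of the drop cup. Origin: its centre.
- ball_3: one of four equal steel grinding balls, diameter 20 mm, about 33 g, at the start on the bottom of the drop cup. Origin: its centre.
- ball_4: one of four equal steel grinding balls, diameter 20 mm, about 33 g, at the start on the bottom of the drop cup. Origin: its centre.

How it is judged:
On the way, in this order (a step that is already met when the one before it is completed fails the run):
1. the large jar's lid lies flat on the white tray (x of jar_lid in the frame of white_tray between -0.06 and 0.06 m and y of jar_lid in the frame of white_tray between -0.095 and 0.095 m and z of jar_lid in the frame of white_tray below 0.012 m and angle between jar_lid's own z axis and vertical below 0.1 rad and linear speed of jar_lid below 0.03 m/s), for 0.2 s.
2. the cup is over the jar and its bottom is swung open with the tab pressed on the jar's rim (value of joint cup_flap above 0.35 rad and horizontal distance between drop_cup and mill_jar below 0.035 m and contact force between drop_cup and mill_jar above 0.5 N), for 0.1 s.
3. all four balls lie in the jar and the cup's bottom has swung shut again (horizontal distance between each of ball_1, ball_2, ball_3, ball_4 and mill_jar below 0.045 m and z of ball_1 in the frame of mill_jar between 0 and 0.045 m and z of ball_2 in the frame of mill_jar between 0 and 0.045 m and z of ball_3 in the frame of mill_jar between 0 and 0.045 m and z of ball_4 in the frame of mill_jar between 0 and 0.045 m and value of joint cup_flap below 0.15 rad), for 0.2 s.
At the end, for the whole second after the job is handed in: All four balls in the large jar; its lid flat on the tray (centre within 60 x 95 mm of the middle) and the cup upright on it (within 85 x 115 mm), tilts under 0.1 rad, its bottom shut (under 0.08 rad); both jars upright within 30 mm of where they stood; lid and cup at rest (all of step 1 and horizontal distance between each of ball_1, ball_2, ball_3, ball_4 and mill_jar below 0.045 m and z of ball_1 in the frame of mill_jar between 0 and 0.045 m and z of ball_2 in the frame of mill_jar between 0 and 0.045 m and z of ball_3 in the frame of mill_jar between 0 and 0.045 m and z of ball_4 in the frame of mill_jar between 0 and 0.045 m and x of drop_cup in the frame of white_tray between -0.085 and 0.085 m and y of drop_cup in the frame of white_tray between -0.115 and 0.115 m and z of drop_cup in the frame of white_tray below 0.012 m and angle between drop_cup's own z axis and vertical below 0.1 rad and linear speed of drop_cup below 0.03 m/s and value of joint cup_flap below 0.08 rad and angle between each of mill_jar, small_jar's own z axis and vertical below 0.05 rad and distance of each of mill_jar, small_jar from where it was at the start of the episode below 0.03 m); the robot touches nothing.
It fails at once if the cup's bottom opens (over 0.25 rad) away from the large jar, or more than 30 mm above its rim (value of joint cup_flap above 0.25 rad and (horizontal distance between drop_cup and mill_jar above 0.05 m or z of drop_cup in the frame of mill_jar above 0.12 m)).
It fails at once if the cup is tipped (over 0.5 rad) (angle between drop_cup's own z axis and vertical above 0.5 rad).
It fails at once if a jar is shoved more than 30 mm (distance of any of mill_jar, small_jar from where it was at the start of the episode above 0.03 m).
It also fails if it takes over 64 s, if anything falls off the work surface, if the arm or the gripper's body presses on something with over 40 N, if the wrist force passes 120 N, or if a joint passes its speed limit or range.

## Working session

There is one attempt and no reset: what is moved stays moved. The work goes in short steps, Python scripts to look and compute and a tool call to move; the robot and the scene stay as the last step left them, time stands still between calls to the robot, and variables do not carry over. Pictures are saved under pics/ and viewed, and the job is handed in when it is done.

Besides the shell and the picture viewer there is one more tool, called after "Call:" as a command line: name --pt "numbers of a row" for each row, then --argument value for the rest. carry_out: Moves the arm, as the interface text tells. Its arguments: {"type":"object","properties":{"rows":{"type":"array","items":{"type":"array","items":{"type":"number"}}}},"required":["rows"]}

```bash
mkdir -p pics; python3 - <<'E'
from bench import monitor, imaging
import cv2
s=monitor.sense(); print(s)
for n in ["scene","top","wrist"]:
    p=imaging.camera_params(n); print(n,p)
    cv2.imwrite(f"pics/{n}0.png",imaging.snapshot(n)[:,:,::-1])
E
```

```text
{'time': 0.0, 'joints': array([ 1.14250387,  0.59211688,  0.04831817,  1.60985842, -0.03330508,
        0.94271827, -0.03367758]), 'qvel': array([-0.00169266, -0.00117026,  0.00100668, -0.0020625 ,  0.00066001,
       -0.00148883,  0.00068773]), 'joint_efforts': array([ 5.05512116e-05, -5.48689198e+01,  1.54654685e+00, -1.98122746e+01,
        9.39957099e-03,  8.77984450e-03, -8.95285808e-06]), 'tcp_pos': array([ 0.23793094, -0.6839443 ,  0.23012954]), 'eef_rot': array([-3.09545138e+00, -5.23195059e-01,  8.08342911e-04]), 'contact_force': array([-0.16713889,  0.38169828, -0.35953851]), 'ft_torque': array([-0.03481423, -0.05703108, -0.01403885]), 'grip_width': 0.08535125450409006}
scene {'fx': 435.26297278506115, 'fy': 435.26297278506115, 'cx': 276.949711765171, 'cy': 211.23327347913528, 'dist': array([-0.08633626,  0.        ,  0.        ,  0.        ,  0.        ]), 'position': array([-0.26818778,  0.69105679,  0.93460752]), 'attitude': array([-1.14012128,  2.3142413 , -1.04307531])}
top {'fx': 522.3817243295856, 'fy': 522.3817243295856, 'cx': 273.6677825239542, 'cy': 206.3005172844988, 'dist': array([-0.06388492,  0.        ,  0.        ,  0.        ,  0.        ]), 'position': array([0.34415201, 0.09487954, 1.2438874 ]), 'attitude': array([-2.19305421,  2.14154173, -0.12893105])}
wrist {'fx': 302.94479901283154, 'fy': 302.94479901283154, 'cx': 276.85362263661375, 'cy': 211.11710197876383, 'dist': array([-0.03423103,  0.        ,  0.        ,  0.        ,  0.        ]), 'position': array([ 0.30536542, -0.6609669 ,  0.37339926]), 'attitude': array([ 2.36529131, -1.68246385, -0.24258577])}
```

View pics/scene0.png

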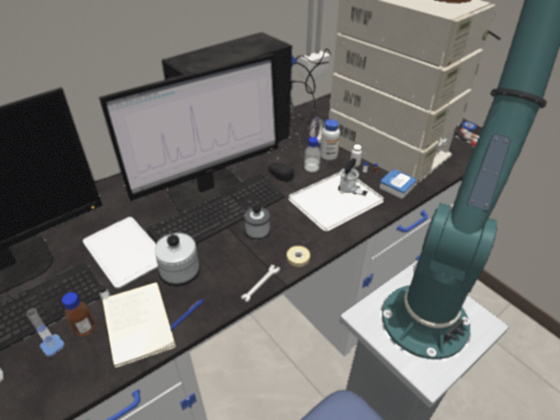

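View pics/top0.png

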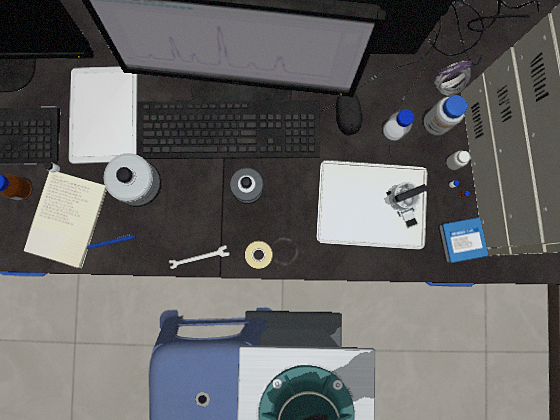

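View pics/wrist0.png

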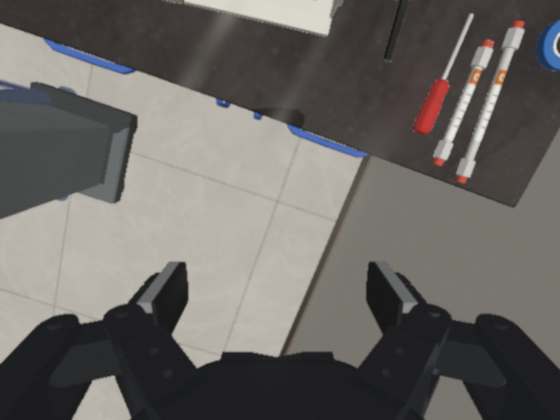

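The scene view shows the large jar at about (177,258), the small jar at (257,222), the tray with the cup at (345,190). In the top view the lid knob is at (124,174), the small jar at (247,184), the tray spans (318–427, 161–248), and the cup bar is at about (405,193). I'll enlarge these.

```bash
python3 - <<'E'
import cv2,numpy as np
t=cv2.imread("pics/top0.png");s=cv2.imread("pics/scene0.png")
def c(im,x,y,w,h,k,n): 
    cv2.imwrite(f"pics/{n}.png",cv2.resize(im[y:y+h,x:x+w],None,fx=k,fy=k,interpolation=cv2.INTER_CUBIC))
a=cv2.resize(t[140:220,90:170],None,fx=5,fy=5,interpolation=cv2.INTER_CUBIC)
b=cv2.resize(t[165:245,365:445],None,fx=5,fy=5,interpolation=cv2.INTER_CUBIC)
cv2.imwrite("pics/tc.png",np.hstack([a,b]))
a=cv2.resize(s[220:300,140:220],None,fx=5,fy=5,interpolation=cv2.INTER_CUBIC)
b=cv2.resize(s[140:220,310:390],None,fx=5,fy=5,interpolation=cv2.INTER_CUBIC)
cv2.imwrite("pics/sc.png",np.hstack([a,b]))
E
```

```text
(no output)
```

View pics/tc.png

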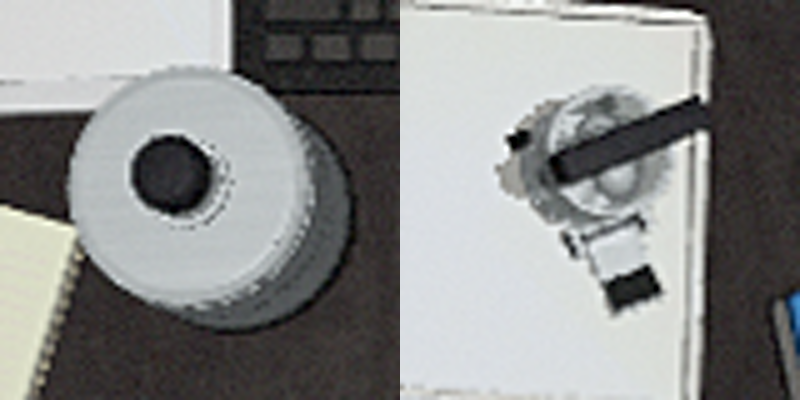

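View pics/sc.png

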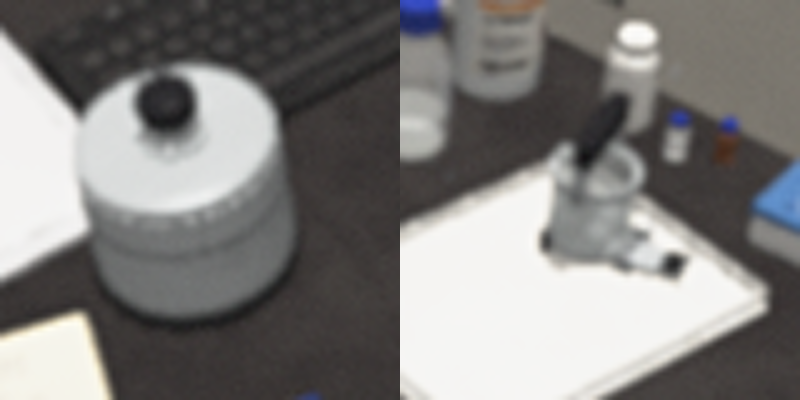

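```bash
cat > h.py <<'E'
import cv2,numpy as np
from scipy.spatial.transform import Rotation as R
from bench import monitor, imaging
def ray(p,uv):
    K=np.array([[p['fx'],0,p['cx']],[0,p['fy'],p['cy']],[0,0,1.]])
    u=cv2.undistortPoints(np.array([[uv]],float),K,p['dist'])[0,0]
    d=R.from_rotvec(p['attitude']).apply([u[0],u[1],1.]); return p['position'],d
def atz(p,uv,z):
    o,d=ray(p,uv); return o+d*(z-o[2])/d[2]
def proj(p,X):
    K=np.array([[p['fx'],0,p['cx']],[0,p['fy'],p['cy']],[0,0,1.]])
    r=R.from_rotvec(p['attitude']).inv(); rv=r.as_rotvec(); t=-r.apply(p['position'])
    return cv2.projectPoints(np.atleast_2d(np.array(X,float)),rv,t,K,p['dist'])[0][:,0]
def save(n,f,crop=None,k=1):
    im=imaging.snapshot(n)[:,:,::-1]
    if crop: x,y,w,h=crop; im=im[y:y+h,x:x+w]
    if k!=1: im=cv2.resize(im,None,fx=k,fy=k,interpolation=cv2.INTER_CUBIC)
    cv2.imwrite(f"pics/{f}.png",im)
E
python3 - <<'E'
from h import *
np.set_printoptions(precision=4,suppress=True)
T=imaging.camera_params("top");S=imaging.camera_params("scene")
print("knob top",atz(T,(124.2,175),.133),"scene",atz(S,(173.2,240.0),.125))
print("lid disc",atz(T,(90+187/5,140+185/5),.1))
print("small",atz(T,(246.5,183.5),.105))
for uv in [(318.5,161),(427,168),(425,248.5),(317.5,241)]: print("tray",atz(T,uv,.012))
print("bar",atz(T,(396.6,200),.11),atz(T,(426,187.4),.11))
print("bartop sc",atz(S,(310+590/5,0+140+152/5),.1),atz(S,(310+617/5,140+105/5),.1), atz(S,(310+603/5,140+128/5),.1))
print("tabtip",atz(T,(413,225.5),.009), atz(T,(415,218),.01))
E
```

```text
knob top [0.5288 0.4127 0.133 ] scene [0.5252 0.4156 0.125 ]
lid disc [0.53   0.4147 0.1   ]
small [0.5209 0.1491 0.105 ]
tray [ 0.5942 -0.0176  0.012 ]
tray [ 0.5841 -0.2803  0.012 ]
tray [ 0.3902 -0.2737  0.012 ]
tray [ 0.4024 -0.0178  0.012 ]
bar [ 0.4917 -0.182   0.11  ] [ 0.5214 -0.2477  0.11  ]
bartop sc [ 0.3315 -0.4036  0.1   ] [ 0.3541 -0.4629  0.1   ] [ 0.3432 -0.433   0.1   ]
tabtip [ 0.4445 -0.246   0.009 ] [ 0.4625 -0.2506  0.01  ]
```

```bash
python3 - <<'E'
from h import *
np.set_printoptions(precision=4,suppress=True)
T=imaging.camera_params("top");S=imaging.camera_params("scene")
print("bar sc",[atz(S,(310+(x-400)/5,140+y/5),.1) for x,y in [(590,155),(617,105),(603,130)]])
for uv,z in [((488,256),0),((470,100),0),((559,250),0),((559,10),.4),((490,180),.2)]: print("box",uv,z,atz(T,uv,z))
for uv in [(400,135),(470,175),(330,128)]: print("scene box base",atz(S,uv,0))
s=monitor.sense(); print(R.from_rotvec(s['eef_rot']).as_matrix())
E
```

```text
bar sc [array([ 0.4881, -0.1893,  0.1   ]), array([ 0.5174, -0.2437,  0.1   ]), array([ 0.5027, -0.2158,  0.1   ])]
box (488, 256) 0 [ 0.3757 -0.4312  0.    ]
box (470, 100) 0 [ 0.7617 -0.3953  0.    ]
box (559, 250) 0 [ 0.3934 -0.6095  0.    ]
box (559, 10) 0.4 [ 0.7985 -0.4043  0.4   ]
box (490, 180) 0.2 [ 0.5262 -0.3542  0.2   ]
scene box base [ 0.6274 -0.6424  0.    ]
scene box base [ 0.291  -0.6386  0.    ]
scene box base [ 0.839  -0.4484  0.    ]
[[ 0.9445  0.3286 -0.0007]
 [ 0.3286 -0.9445  0.0016]
 [-0.0001 -0.0017 -1.    ]]
```

```bash
python3 - <<'E'
import cv2
s=cv2.imread("pics/scene0.png");cv2.imwrite("pics/s1.png",cv2.resize(s[0:260,280:560],None,fx=2.3,fy=2.3,interpolation=cv2.INTER_CUBIC))
E
```

```text
(no output)
```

View pics/s1.png

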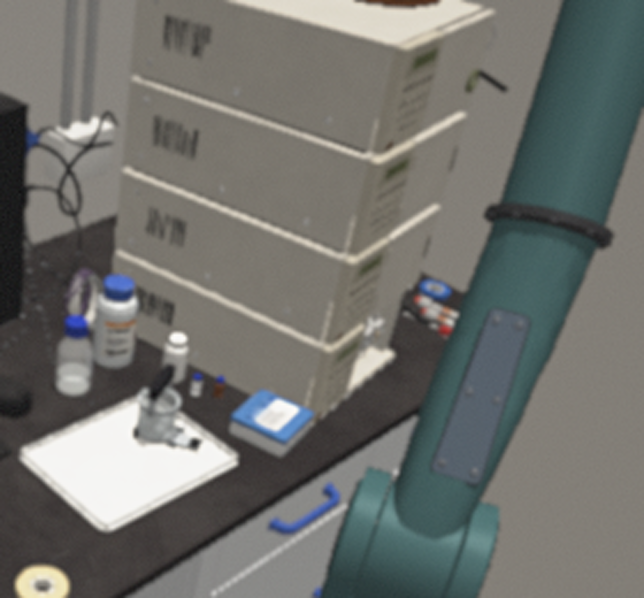

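The box stack occupies x>0.37, y<-0.40 and is tall, so I'll go round in front of it, turning the jaws toward the cup's x direction on the way.

Call:
carry_out --pt "0 2.5 1 0 0 0.1 1" --pt "-0.2 5.5 2 0 0 0.2 1" --pt "-0.4 8.5 3 0 0 0.3 1" --pt "-0.6 11.5 4 0 0 0.4 1" --pt "-0.6 14.5 5 0 0 0.5 1" --pt "-0.6 17.5 6 0 0 0.6 1" --pt "-0.4 20.5 7 0 0 0.7 1" --pt "0 23.5 7 0 0 0.8 1" --pt "1 26.5 7 0 0 0.9 1" --pt "2 29.5 7 0 0 1.0 1"

```text
time: 0.98
tcp_pos: [0.2578, -0.3883, 0.3014]
eef_rot: [2.464, 1.949, -0.001]
contact_force: [1.2, 0.9, -1.1]
grip_width: 0.0855
```

Call:
carry_out --pt "2 3 0 0 0 0.07 1" --pt "4.5 6 0 0 0 0.14 1" --pt "7 9 0 0 0 0.21 1" --pt "9.5 12 0 0 0 0.28 1" --pt "12 15 0 0 0 0.35 1" --pt "14.5 18 0 0 0 0.42 1" --pt "16.5 21 0 0 0 0.49 1" --pt "18.5 24.5 0 0 0 0.56 1" --pt "20 28 0 0 0 0.62 1" --pt "21.5 31.5 0 0 0 0.66 1"

```text
time: 1.82
tcp_pos: [0.4737, -0.0731, 0.3013]
eef_rot: [1.701, 2.641, 0.0]
contact_force: [0.3, 0.4, 0.3]
grip_width: 0.0851
```

Call:
carry_out --pt "0.6 4 0 0 0 0 1" --pt "1.2 8 0 0 0 0 1" --pt "1.8 12 0 0 0 0 1" --pt "2.4 16 0 0 0 0 1" --pt "3 20 0 0 0 0 1" --pt "3.6 24 0 0 0 0 1" --pt "4.2 28 -1 0 0 0 1" --pt "4.8 32 -2.5 0 0 0 1" --pt "5.1 36 -4 0 0 0 1" --pt "5.3 39 -6 0 0 0 1"

```text
time: 2.65
tcp_pos: [0.5269, 0.319, 0.2417]
eef_rot: [1.703, 2.639, 0.006]
contact_force: [0.1, 0.3, 0.2]
grip_width: 0.0854
```

```bash
python3 - <<'E'
from h import *
s=monitor.sense(); print(s['tcp_pos'],s['joints'],R.from_rotvec(s['eef_rot']).as_matrix()[:,1])
print(imaging.camera_params("wrist"))
save("wrist","w1")
E
```

```text
[0.52688108 0.31897618 0.24165732] [-0.16866335  0.50813202 -0.63481579  1.83639145  0.37226452  0.91452155
 -0.54834287] [0.91107517 0.41222722 0.00327881]
{'fx': 302.94479901283154, 'fy': 302.94479901283154, 'cx': 276.85362263661375, 'cy': 211.11710197876383, 'dist': array([-0.03423103,  0.        ,  0.        ,  0.        ,  0.        ]), 'position': array([0.49718925, 0.38340922, 0.38491503]), 'attitude': array([2.80123054, 0.60188254, 0.09194459])}
```

View pics/w1.png

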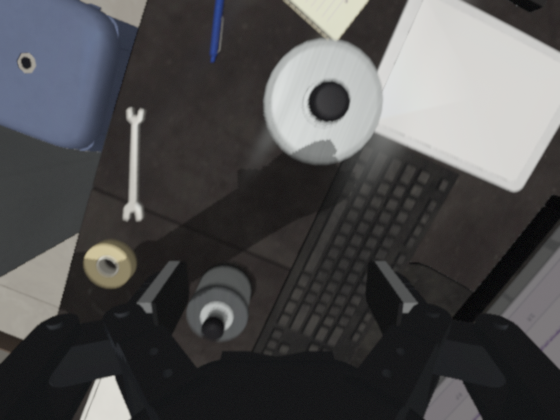

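```bash
python3 - <<'E'
from h import *
W=imaging.camera_params("wrist")
print(atz(W,(329,101.5),.131), atz(W,(324,100.5),.1),atz(W,(213,327),.105))
E
```

```text
[0.52355562 0.42306417 0.131     ] [0.52284185 0.42615678 0.1       ] [0.51879906 0.17274698 0.105     ]
```

```bash
python3 - <<'E'
from h import *
W=imaging.camera_params("wrist");print(W['position'],monitor.sense()['tcp_pos'])
W['position']=np.array([0.49718925, 0.38340922, 0.38491503]);W['attitude']=np.array([2.80123054, 0.60188254, 0.09194459])
print(atz(W,(329,101.5),.131), atz(W,(324,100.5),.1),atz(W,(213,327),.105))
E
```

```text
[0.4940114  0.38909625 0.38124407] [0.5232778  0.32563956 0.23749569]
[0.52900635 0.41639288 0.131     ] [0.5284483  0.41932282 0.1       ] [0.5223601  0.16165099 0.105     ]
```

Call:
carry_out --pt "0.2 3 -1 0 0 0 1" --pt "0.4 6 -2 0 0 0 1" --pt "0.5 8.9 -3.5 0 0 0 1" --pt "0.5 8.9 -3.5 0 0 0 1" --pt "0.5 8.9 -3.5 0 0 0 1" --pt "0.5 8.9 -3.5 0 0 0 1"

```text
time: 3.2
tcp_pos: [0.5312, 0.4032, 0.2058]
eef_rot: [1.704, 2.639, -0.003]
contact_force: [-0.4, -1.2, 0.7]
grip_width: 0.0852
```

```bash
python3 - <<'E'
from h import *
print(imaging.camera_params("wrist")['position'],imaging.camera_params("wrist")['attitude'],monitor.sense()['tcp_pos'])
save("wrist","w2")
print(imaging.camera_params("wrist")['position'],monitor.sense()['tcp_pos'])
save("top","t2")
E
```

```text
[0.502051   0.46824552 0.3488992 ] [2.79787871 0.60050388 0.0861    ] [0.53123192 0.4031523  0.20581801]
[0.50253769 0.46767804 0.34929265] [0.53172995 0.40260222 0.20624725]
```

View pics/w2.png

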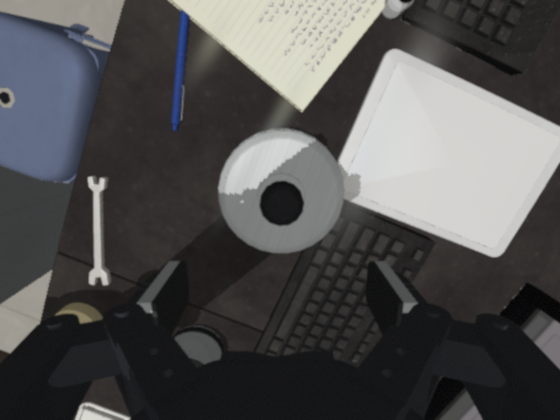

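```bash
python3 - <<'E'
from h import *
W=imaging.camera_params("wrist")
W['position']=np.array([0.502051 ,  0.46824552 ,0.3488992 ]);W['attitude']=np.array([2.79787871 ,0.60050388 ,0.0861])
print(atz(W,(281.5,203),.131), atz(W,(282,191),.1),monitor.sense()['tcp_pos'])
print(proj(W,[[.5317,.4031,.131]]))
E
```

```text
[0.52881356 0.41716116 0.131     ] [0.5286867  0.41955201 0.1       ] [0.5320166  0.4023506  0.20653864]
[[277.2736236  220.90300398]]
```

Call:
carry_out --pt "-0.2 0.7 -2 0 0 0 1" --pt "-0.4 1.3 -4.5 0 0 0 1" --pt "-0.4 1.3 -6.5 0 0 0 1" --pt "-0.4 1.3 -8 0 0 0 1" --pt "-0.4 1.3 -9.2 0 0 0 1" --pt "-0.4 1.3 -9.8 0 0 0 1" --pt "-0.4 1.3 -10.1 0 0 0 1" --pt "-0.4 1.3 -10.1 0 0 0 1" --pt "-0.4 1.3 -10.1 0 0 0 1"

```text
time: 4.05
tcp_pos: [0.5278, 0.4176, 0.1061]
eef_rot: [1.705, 2.639, 0.002]
contact_force: [0.2, 0.6, 0.5]
grip_width: 0.0854
```

```bash
python3 - <<'E'
from h import *
print(monitor.sense()['tcp_pos'])
save("scene","s3",(120,180,120,130),4)
E
```

```text
[0.5277717  0.41761662 0.10613908]
```

View pics/s3.png

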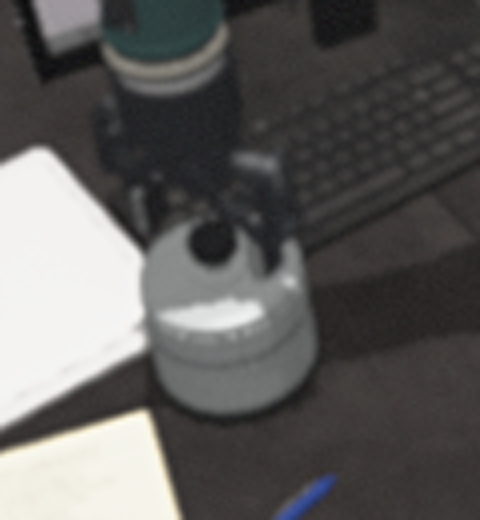

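The knob (crop 212,243) sits between the fingers. Closing on it.

Call:
carry_out --pt "0 0 0 0 0 0 0" --pt "0 0 0 0 0 0 0" --pt "0 0 0 0 0 0 0" --pt "0 0 0 0 0 0 0" --pt "0 0 0 0 0 0 0" --pt "0 0 0 0 0 0 0" --pt "0 0 0 0 0 0 0"

```text
time: 4.68
tcp_pos: [0.5275, 0.4175, 0.106]
eef_rot: [1.704, 2.639, 0.001]
contact_force: [-0.7, -0.6, 4.7]
grip_width: 0.0314
```

```bash
python3 - <<'E'
from h import *
print(monitor.sense()['tcp_pos'])
save("scene","s4",(120,180,120,130),4)
E
```

```text
[0.52747912 0.41754484 0.10596009]
```

View pics/s4.png

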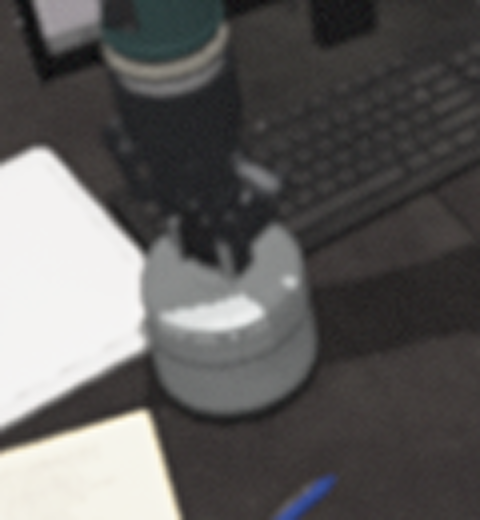

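Closed at 31 mm on the knob. Lift straight up slowly.

Call:
carry_out --pt "0 0 0.5 0 0 0 0" --pt "0 0 1.2 0 0 0 0" --pt "0 0 2.2 0 0 0 0" --pt "0 0 3.5 0 0 0 0" --pt "0 0 5 0 0 0 0" --pt "0 0 6.5 0 0 0 0" --pt "0 0 8 0 0 0 0" --pt "0 0 9 0 0 0 0" --pt "0 0 9 0 0 0 0"

```text
time: 5.48
tcp_pos: [0.5285, 0.419, 0.1991]
eef_rot: [1.704, 2.638, 0.009]
contact_force: [-0.6, 0.4, -2.3]
grip_width: 0.0317
```

```bash
python3 - <<'E'
from h import *
print(monitor.sense()['tcp_pos'],imaging.camera_params("wrist"))
save("wrist","w5")
save("scene","s5",(120,150,120,150),4)
E
```

```text
[0.52848635 0.41898007 0.19910189] {'fx': 302.94479901283154, 'fy': 302.94479901283154, 'cx': 276.85362263661375, 'cy': 211.11710197876383, 'dist': array([-0.03423103,  0.        ,  0.        ,  0.        ,  0.        ]), 'position': array([0.49858874, 0.48321043, 0.34240116]), 'attitude': array([2.8024726 , 0.60008379, 0.09523155])}
```

View pics/s5.png

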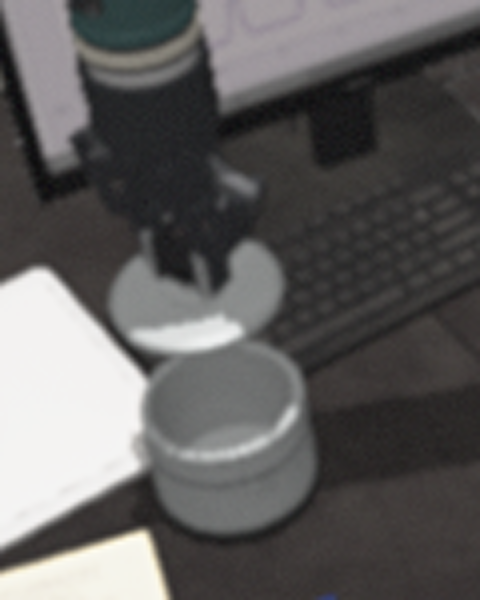

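View pics/w5.png

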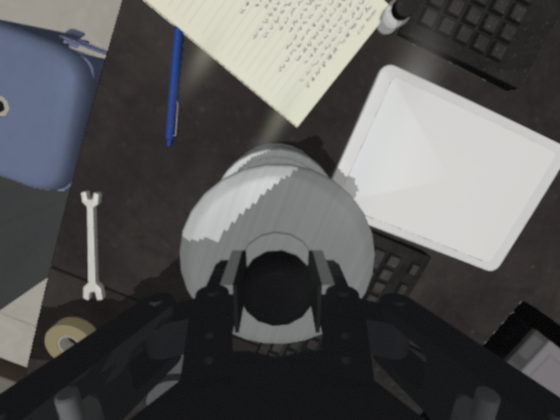

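Call:
carry_out --pt "0 -1.5 1 0 0 0 0" --pt "-0.2 -4 2 0 0 0 0" --pt "-0.5 -7.5 2 0 0 0 0" --pt "-0.7 -11 2 0 0 0 0" --pt "-1 -14.5 2 0 0 0 0" --pt "-1.2 -18 2 0 0 0 0" --pt "-1.4 -21.5 2 0 0 0 0" --pt "-1.6 -25 2 0 0 0 0" --pt "-1.8 -28.5 2 0 0 0 0" --pt "-2.1 -32 2 0 0 0 0"

```text
time: 6.42
tcp_pos: [0.5052, 0.0953, 0.2144]
eef_rot: [-1.703, -2.638, 0.002]
contact_force: [0.8, 0.1, -3.0]
grip_width: 0.0313
```

Call:
carry_out --pt "-0.2 -3.5 0 0 0 0 0" --pt "-0.4 -7 -1 0 0 0 0" --pt "-0.6 -10.5 -2 0 0 0 0" --pt "-0.8 -13.5 -3 0 0 0 0" --pt "-1 -16 -4.5 0 0 0 0" --pt "-1.2 -17.5 -6 0 0 0 0" --pt "-1.2 -18 -8 0 0 0 0" --pt "-1.2 -18 -10 0 0 0 0" --pt "-1.2 -18 -11 0 0 0 0" --pt "-1.2 -18 -11 0 0 0 0"

```text
time: 7.25
tcp_pos: [0.4921, -0.0826, 0.103]
eef_rot: [-1.701, -2.635, 0.004]
contact_force: [-0.4, -0.3, -1.2]
grip_width: 0.0315
```

```bash
python3 - <<'E'
from h import *
print(monitor.sense()['tcp_pos'],imaging.camera_params("wrist")['attitude'])
save("wrist","w6")
save("scene","s6",(250,100,180,135),4)
E
```

```text
[ 0.49210411 -0.08257122  0.102962  ] [2.80116799 0.60277746 0.08014274]
```

View pics/s6.png

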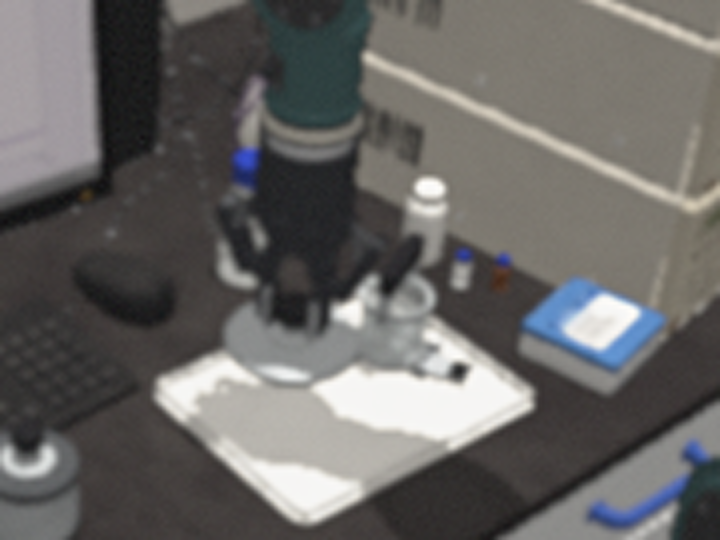

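View pics/w6.png

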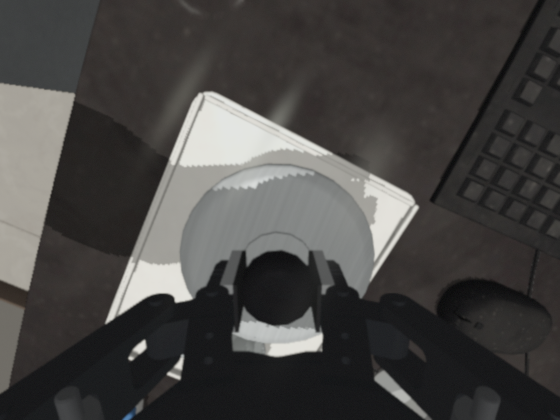

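Call:
carry_out --pt "0 0 -2 0 0 0 0" --pt "0 0 -4 0 0 0 0" --pt "0 0 -5.5 0 0 0 0" --pt "0 0 -6.3 0 0 0 0" --pt "0 0 -6.8 0 0 0 0" --pt "0 0 -7.0 0 0 0 0" --pt "0 0 -7.0 0 0 0 0" --pt "0 0 -7.0 0 0 0 0"

```text
time: 8.02
tcp_pos: [0.4949, -0.0827, 0.036]
eef_rot: [1.703, 2.638, 0.001]
contact_force: [-0.5, -0.2, -1.9]
grip_width: 0.0314
```

Call:
carry_out --pt "0 0 -0.2 0 0 0 0" --pt "0 0 -0.4 0 0 0 0" --pt "0 0 -0.5 0 0 0 0" --pt "0 0 -0.5 0 0 0 0"

```text
time: 8.35
tcp_pos: [0.4942, -0.0828, 0.0303]
eef_rot: [-1.704, -2.639, 0.0]
contact_force: [-0.2, -0.6, -3.1]
grip_width: 0.0315
```

Call:
carry_out --pt "0 0 -0.1 0 0 0 0" --pt "0 0 -0.2 0 0 0 0" --pt "0 0 -0.2 0 0 0 0" --pt "0 0 -0.2 0 0 0 0"

```text
time: 8.68
tcp_pos: [0.4943, -0.0828, 0.0289]
eef_rot: [1.704, 2.639, -0.001]
contact_force: [-2.0, -0.7, 4.4]
grip_width: 0.0311
```

Contact felt (+4 N at the expected height). Release and rise.

Call:
carry_out --pt "0 0 0 0 0 0 0.7" --pt "0 0 0 0 0 0 1" --pt "0 0 0 0 0 0 1" --pt "0 0 0 0 0 0 1" --pt "0 0 0 0 0 0 1" --pt "0 0 2 0 0 0 1" --pt "0 0 5 0 0 0 1" --pt "0 0 9 0 0 0 1" --pt "0 0 13 0 0 0 1" --pt "0 0 16 0 0 0 1"

```text
time: 9.52
tcp_pos: [0.4946, -0.0825, 0.1909]
eef_rot: [1.703, 2.638, 0.002]
contact_force: [0.5, -1.1, 0.6]
grip_width: 0.0853
```

Call:
carry_out --pt "0.3 -2 1 0 0 0 1" --pt "0.7 -5 2 0 0 0 1" --pt "1 -8 3 0 0 0 1" --pt "1.5 -11 3.5 0 0 0 1" --pt "2 -14 3.5 0 0 0 1" --pt "2.3 -16 3.5 0 0 0 1" --pt "2.4 -17 3.5 0 0 0 1" --pt "2.4 -17 3.5 0 0 0 1" --pt "2.4 -17 3.5 0 0 0 1"

```text
time: 10.27
tcp_pos: [0.5178, -0.2518, 0.2229]
eef_rot: [-1.703, -2.638, -0.001]
contact_force: [0.4, 0.6, -0.2]
grip_width: 0.0852
```

```bash
python3 - <<'E'
from h import *
W=imaging.camera_params("wrist")
import pickle;pickle.dump(W,open("w7.pkl","wb"))
print(monitor.sense()['tcp_pos'],monitor.sense()['qvel'])
save("wrist","w7")
save("top","t7",(300,140,150,120),4)
E
```

```text
[ 0.51777774 -0.25178629  0.22291844] [-2.19298486e-02 -9.97411848e-03 -2.98837633e-02  1.78865724e-02
 -4.89660710e-03 -2.35416490e-03 -2.92397048e-05]
```

View pics/w7.png

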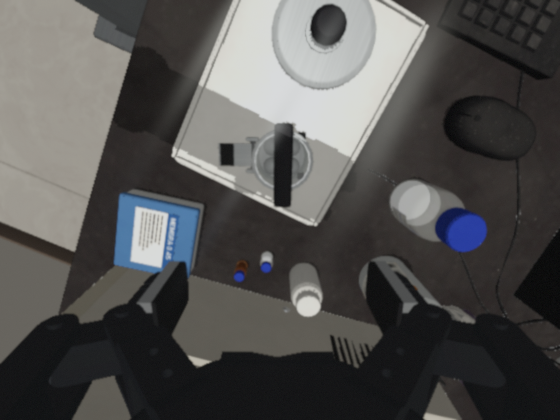

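View pics/t7.png

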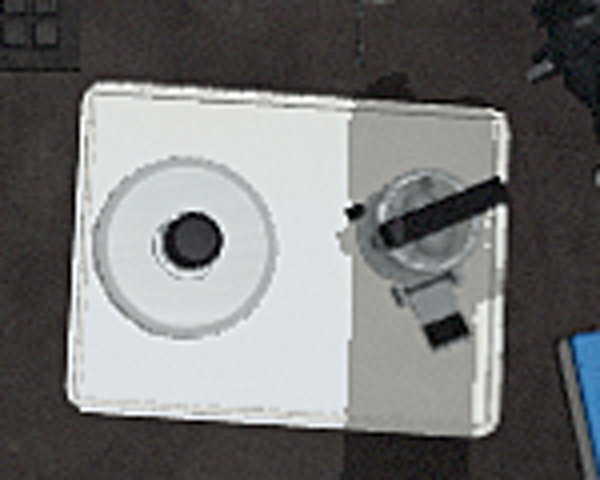

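```bash
python3 - <<'E'
from h import *
import pickle;W=pickle.load(open("w7.pkl","rb"))
c=cv2.imread("pics/w7.png")[90:230,200:340]; cv2.imwrite("pics/w7c.png",cv2.resize(c,None,fx=4,fy=4,interpolation=cv2.INTER_CUBIC))
T=imaging.camera_params("top")
for uv in [(284,124),(282.5,206),(283.3,165)]: print(atz(W,uv,.11))
print("tab",atz(W,(220,153),.009))
a=atz(T,(300+385/4,140+238/4),.11);b=atz(T,(300+507/4,140+188/4),.11);print(a,b,(a+b)/2)
print("lid",atz(T,(300+188/4,140+247/4),.022))
print(monitor.sense()['tcp_pos'])
E
```

```text
[ 0.49431714 -0.18496005  0.11      ]
[ 0.52194695 -0.24845749  0.11      ]
[ 0.50767657 -0.21556372  0.11      ]
tab [ 0.44209255 -0.24428978  0.009     ]
[ 0.49280163 -0.18119179  0.11      ] [ 0.52236087 -0.24941288  0.11      ] [ 0.50758125 -0.21530233  0.11      ]
lid [ 0.49608745 -0.08540197  0.022     ]
[ 0.51807719 -0.25025726  0.22318728]
```

View pics/w7c.png

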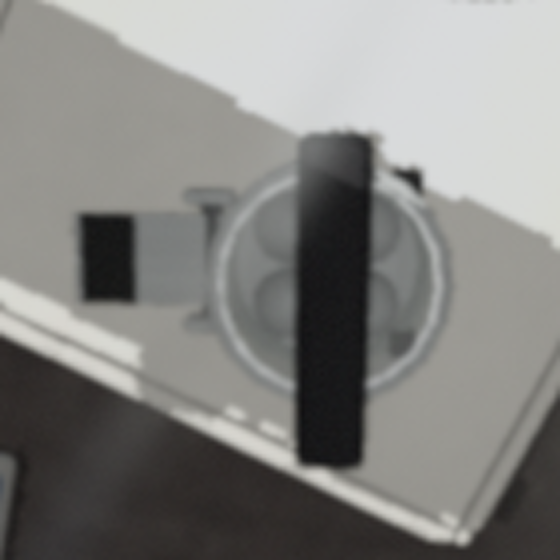

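Call:
carry_out --pt "-0.5 1.8 -1.5 0 0 0 1" --pt "-1 3.2 -3.5 0 0 0 1" --pt "-1.05 3.5 -6 0 0 -0.01 1" --pt "-1.05 3.5 -8.5 0 0 -0.01 1" --pt "-1.05 3.5 -10.5 0 0 -0.01 1" --pt "-1.05 3.5 -12.3 0 0 -0.01 1" --pt "-1.05 3.5 -13.5 0 0 -0.01 1" --pt "-1.05 3.5 -14.1 0 0 -0.01 1" --pt "-1.05 3.5 -14.1 0 0 -0.01 1" --pt "-1.05 3.5 -14.1 0 0 -0.01 1"

```text
time: 11.2
tcp_pos: [0.5082, -0.2171, 0.0827]
eef_rot: [1.716, 2.631, 0.001]
contact_force: [-0.2, 0.4, 0.5]
grip_width: 0.085
```

```bash
python3 - <<'E'
from h import *
s=monitor.sense();print(s['tcp_pos'],s['contact_force'])
save("wrist","w8")
save("scene","s8",(290,110,140,110),5)
E
```

```text
[ 0.50818489 -0.21710176  0.08274437] [-0.18743292  0.44881375  0.46796915]
```

View pics/w8.png

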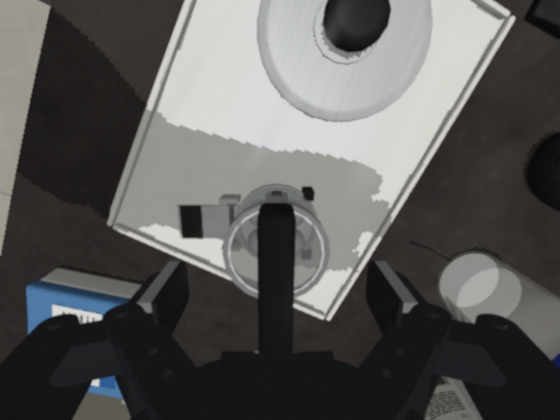

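View pics/s8.png

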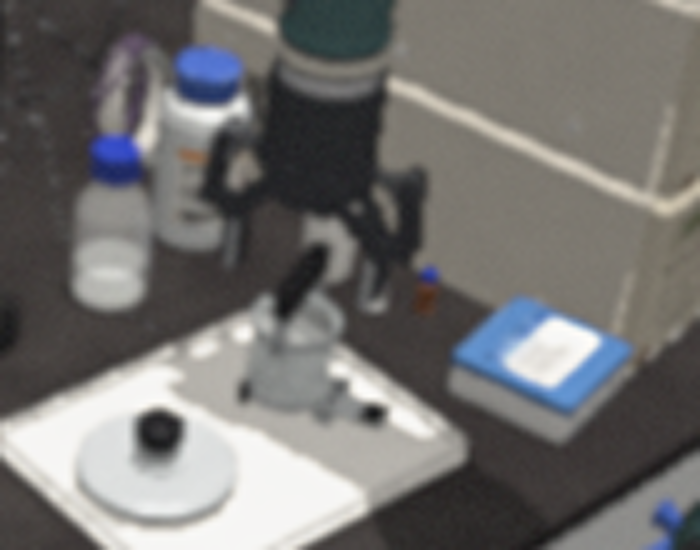

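The bar (x≈277) is centred between the fingers (180/375). Close.

Call:
carry_out --pt "0 0 0 0 0 0 0.4" --pt "0 0 0 0 0 0 0.3" --pt "0 0 0 0 0 0 0.2" --pt "0 0 0 0 0 0 0" --pt "0 0 0 0 0 0 0" --pt "0 0 0 0 0 0 0" --pt "0 0 0 0 0 0 0" --pt "0 0 0 0 0 0 0" --pt "0 0 0 0 0 0 0" --pt "0 0 0 0 0 0 0"

```text
time: 12.13
tcp_pos: [0.5078, -0.2178, 0.0825]
eef_rot: [1.717, 2.63, -0.0]
contact_force: [-0.6, -0.1, 4.5]
grip_width: 0.0154
```

```bash
python3 - <<'E'
from h import *
s=monitor.sense();print(s['tcp_pos'],s['contact_force'])
save("scene","s9",(290,110,140,110),5)
E
```

```text
[ 0.50784646 -0.21775658  0.08253481] [-0.58844047 -0.07617499  4.52406923]
```

View pics/s9.png

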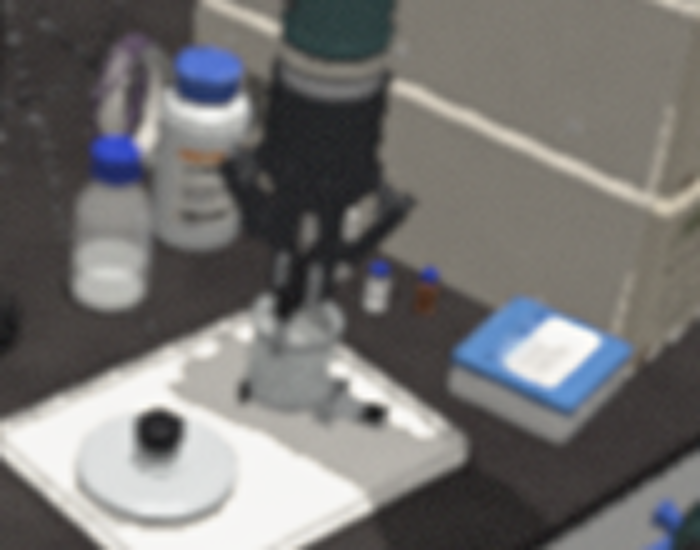

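Call:
carry_out --pt "0 0 0.3 0 0 0 0" --pt "0 0 0.9 0 0 0 0" --pt "0 0 1.7 0 0 0 0" --pt "0 0 2.7 0 0 0 0" --pt "0 0 3.7 0 0 0 0" --pt "0 0 4.7 0 0 0 0" --pt "0 0 5.5 0 0 0 0" --pt "0 0 6.0 0 0 0 0" --pt "0 0 6.2 0 0 0 0" --pt "0 0 6.2 0 0 0 0"

```text
time: 13.02
tcp_pos: [0.508, -0.2179, 0.145]
eef_rot: [1.717, 2.629, 0.0]
contact_force: [0.0, -0.2, -3.3]
grip_width: 0.0148
```

```bash
python3 - <<'E'
from h import *
s=monitor.sense();print(s['tcp_pos'],s['contact_force'])
save("scene","s10",(290,100,140,110),5)
save("top","t10",(80,130,110,100),6)
save("wrist","w10")
E
```

```text
[ 0.50798937 -0.21793897  0.14498475] [ 0.03197449 -0.19849158 -3.25678725]
```

View pics/s10.png

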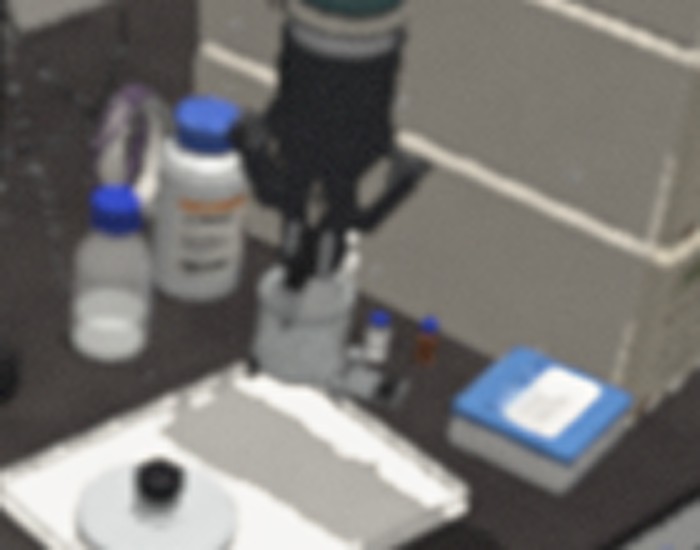

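View pics/t10.png

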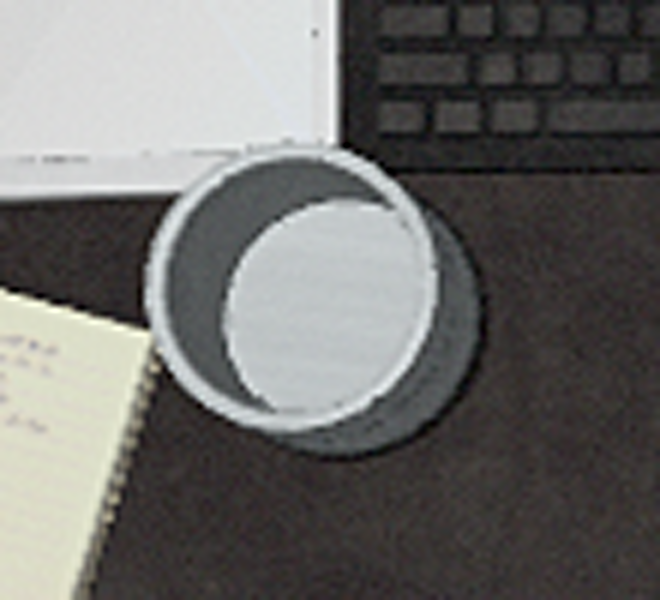

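View pics/w10.png

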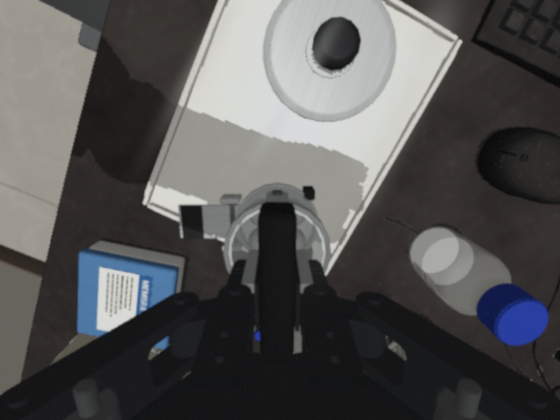

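```bash
python3 - <<'E'
from h import *
from scipy.optimize import least_squares
T=imaging.camera_params("top");S=imaging.camera_params("scene")
th=np.linspace(0,2*np.pi,180)
def ext(p,c,r=.055,z=.09):
    P=proj(p,np.c_[c[0]+r*np.cos(th),c[1]+r*np.sin(th),0*th+z]); return np.r_[P.min(0),P.max(0)]
mt=np.array([80+145/6,130+143/6,80+440/6,130+432/6])
ms=np.array([120+143/4,150+338/4,120+306/4,150+462/4])
for p,m in((T,mt),(S,ms)):
    f=least_squares(lambda c:ext(p,c)-m,[.528,.416]); print(f.x,f.fun)
E
```

```text
[0.52991824 0.41443899] [ 0.23988647 -0.12800321 -0.23826729  0.12772659]
[0.52274015 0.41405618] [-0.37487704  0.46932874  0.37636191 -0.44234313]
```

Call:
carry_out --pt "0 0.4 0.4 0 0 0 0" --pt "0 1.2 1.1 0 0 0 0" --pt "0 2.4 2.0 0 0 0 0" --pt "0 4 3.0 0 0 0 0" --pt "0 6 4.0 0 0 0 0" --pt "0 8.4 5 0 0 0 0" --pt "0 11 6 0 0 0 0" --pt "0 14 7 0 0 0 0" --pt "0 17 8 0 0 0 0" --pt "0 20 8.8 0 0 0 0"

```text
time: 14.0
tcp_pos: [0.5072, -0.0137, 0.2343]
eef_rot: [1.713, 2.632, 0.002]
contact_force: [0.7, -0.6, -2.3]
grip_width: 0.015
```

Call:
carry_out --pt "0.1 3 0.6 0 0 0 0" --pt "0.3 6 1 0 0 0 0" --pt "0.5 9 1.2 0 0 0 0" --pt "0.7 12 1.2 0 0 0 0" --pt "0.9 15 1.2 0 0 0 0" --pt "1.1 18 1.2 0 0 0 0" --pt "1.3 21 1.2 0 0 0 0" --pt "1.5 24 1.2 0 0 0 0" --pt "1.7 27 1.2 0 0 0 0" --pt "1.9 29.8 1.2 0 0 0 0"

```text
time: 14.83
tcp_pos: [0.5244, 0.2845, 0.2456]
eef_rot: [-1.712, -2.633, -0.002]
contact_force: [-0.5, -0.8, -4.4]
grip_width: 0.0147
```

Call:
carry_out --pt "0.2 2.5 0 0 0 0 0" --pt "0.4 4.7 0 0 0 0 0" --pt "0.6 6.5 0 0 0 0 0" --pt "0.8 7.7 0 0 0 0 0" --pt "0.9 8.3 0 0 0 0 0" --pt "0.9 8.5 0 0 0 0 0" --pt "0.9 8.5 0 0 0 0 0" --pt "0.9 8.5 0 0 0 0 0"

```text
time: 15.5
tcp_pos: [0.5357, 0.3637, 0.2441]
eef_rot: [1.718, 2.629, -0.003]
contact_force: [-0.9, -0.6, -3.0]
grip_width: 0.0148
```

```bash
python3 - <<'E'
from h import *
import pickle
s=monitor.sense();print(s['tcp_pos'],s['contact_force'])
pickle.dump(imaging.camera_params("wrist"),open("w11.pkl","wb"))
save("wrist","w11")
save("scene","s11",(110,130,140,150),4)
E
```

```text
[0.53565405 0.36368981 0.24411008] [-0.90209706 -0.58751199 -3.00430202]
```

View pics/w11.png

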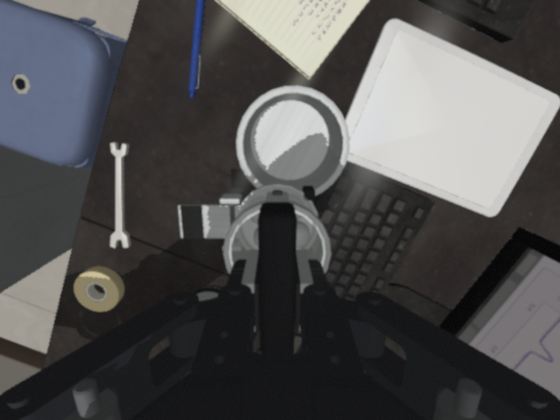

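View pics/s11.png

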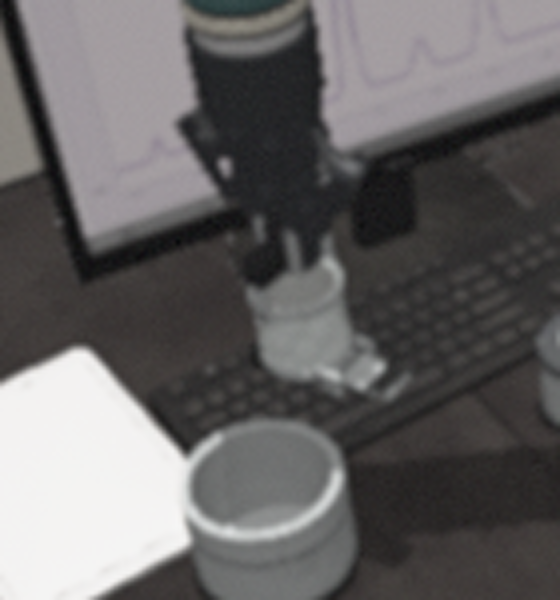

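```bash
python3 - <<'E'
from h import *
import pickle
from scipy.optimize import least_squares
W=pickle.load(open("w11.pkl","rb"))
th=np.linspace(0,2*np.pi,180)
def ext(p,c,r=.055,z=.09):
    P=proj(p,np.c_[c[0]+r*np.cos(th),c[1]+r*np.sin(th),0*th+z]); return np.r_[P.min(0),P.max(0)]
f=least_squares(lambda c:(ext(W,c)-[236.5,86,350,0])[:3],[.528,.416]); print(f.x,f.fun)
# tab tip centre
print("tabtip",atz(W,(179,221.5),.1655+.008), monitor.sense()['tcp_pos'])
# collar top circle? bar front end
print("bar end", atz(W,(277,204),.1655+.106))
tt=np.array([.5355,.3635]);x=np.array([.916,.402])
print(tt-.073*x, tt+.036*np.array([-.402,.916]))
E
```

```text
[0.53077704 0.41472074] [-0.29972832  0.02691036  0.30044696]
tabtip [0.46868584 0.33512668 0.1735    ] [0.53598539 0.36345074 0.24410012]
bar end [0.51963876 0.40075467 0.2715    ]
[0.468632 0.334154] [0.521028 0.396476]
```

Call:
carry_out --pt "0.1 0.7 0 0 0 0 0" --pt "0.2 1.8 -0.5 0 0 0 0" --pt "0.2 3 -1.2 0 0 0 0" --pt "0.2 4.2 -2 0 0 0 0" --pt "0.2 5 -3 0 0 0 0" --pt "0.2 5.25 -3.9 0 0 0 0" --pt "0.2 5.25 -4.5 0 0 0 0" --pt "0.2 5.25 -4.8 0 0 0 0" --pt "0.2 5.25 -4.8 0 0 0 0" --pt "0.2 5.25 -4.8 0 0 0 0"

```text
time: 16.43
tcp_pos: [0.538, 0.4169, 0.196]
eef_rot: [1.718, 2.629, -0.001]
contact_force: [0.5, -0.1, -3.0]
grip_width: 0.0148
```

```bash
python3 - <<'E'
from h import *
import pickle
s=monitor.sense();print(s['tcp_pos'],s['contact_force'])
pickle.dump(imaging.camera_params("wrist"),open("w12.pkl","wb"))
save("wrist","w12",(140,80,280,210),2.8)
save("scene","s12",(110,130,140,150),4)
E
```

```text
[0.53804363 0.41686034 0.19600567] [ 0.53771511 -0.13820538 -3.0245418 ]
```

View pics/w12.png

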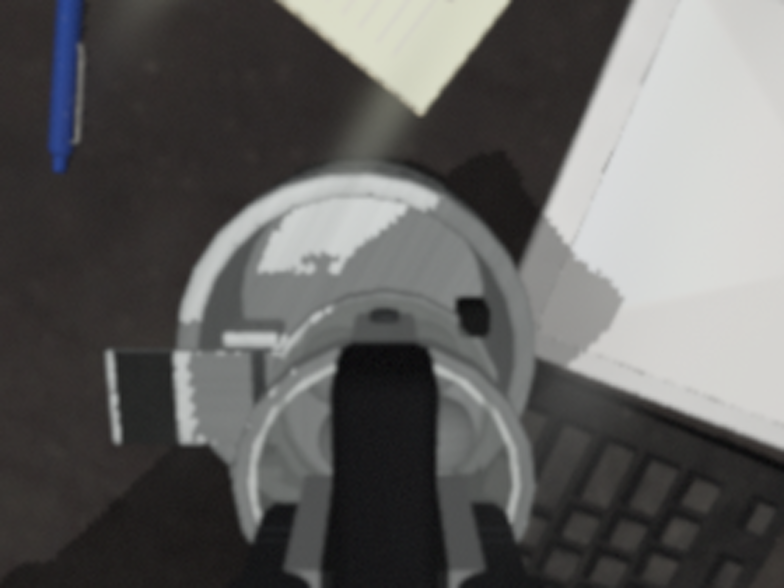

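View pics/s12.png

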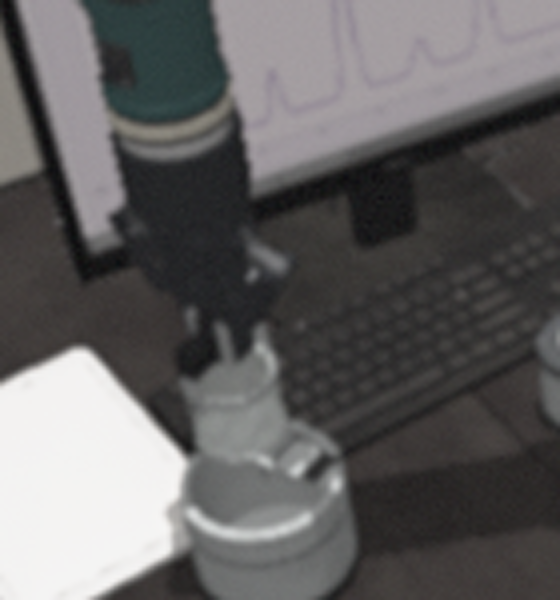

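```bash
python3 - <<'E'
from h import *
import pickle
from scipy.optimize import least_squares
W=pickle.load(open("w12.pkl","rb"))
th=np.linspace(0,2*np.pi,180)
def ext(p,c,r=.055,z=.09):
    P=proj(p,np.c_[c[0]+r*np.cos(th),c[1]+r*np.sin(th),0*th+z]); return np.r_[P.min(0),P.max(0)]
f=least_squares(lambda c:(ext(W,c)-[203,141.4,331.8,0])[:3],[.528,.416]); print(f.x,f.fun)
cz=.196-.0785; X=np.array([.916,.402]);Y=np.array([-.402,.916])
tcp=monitor.sense()['tcp_pos']; print(tcp)
px=lambda x,y:(140+x/2.8,80+y/2.8)
for n,uv,z in [("tabtip",px(107,397),cz+.007),("foot out",px(490,300),cz+.004),("foot in",px(462,330),cz+.004)]:
    p=atz(W,uv,z)[:2]
    print(n,p,"rel tcp in cup axes",(p-tcp[:2])@X,(p-tcp[:2])@Y,"rel jar",(p-f.x)@X,(p-f.x)@Y,np.hypot(*(p-f.x)))
E
```

```text
[0.53008102 0.41534223] [-0.04912818  0.00538638  0.04912428]
[0.53823063 0.41744653 0.19682945]
tabtip [0.47046954 0.38751596] rel tcp in cup axes -0.07410124428080977 -0.00017644796393736942 rel jar -0.0657902756355802 -0.0015250436109418015 0.06578624292798782
foot out [0.55339327 0.45182197] rel tcp in cup axes 0.027707906779615002 0.025392520176626618 rel jar 0.03601887542484459 0.024043924529622188 0.04329240926622809
foot in [0.55010426 0.44157541] rel tcp in cup axes 0.02057605360726971 0.017328847068419077 rel jar 0.0288870222524993 0.015980251421414644 0.033001661741808075
```

Call:
carry_out --pt "0 0 -0.4 0 0 0 0" --pt "0 0 -1.0 0 0 0 0" --pt "0 0 -1.6 0 0 0 0" --pt "0 0 -2.2 0 0 0 0" --pt "0 0 -2.6 0 0 0 0" --pt "0 0 -2.9 0 0 0 0" --pt "0 0 -3.2 0 0 0 0" --pt "0 0 -3.5 0 0 0 0" --pt "0 0 -3.7 0 0 0 0" --pt "0 0 -3.7 0 0 0 0"

```text
time: 17.37
tcp_pos: [0.5377, 0.4178, 0.1593]
eef_rot: [1.717, 2.631, -0.0]
contact_force: [-0.3, -0.3, -0.7]
grip_width: 0.0152
```

Tab contact is felt (−3.0 → −0.7 N) at about the predicted height. Press another ~15 mm.

Call:
carry_out --pt "0 0 -0.3 0 0 0 0" --pt "0 0 -0.6 0 0 0 0" --pt "0 0 -0.9 0 0 0 0" --pt "0 0 -1.2 0 0 0 0" --pt "0 0 -1.4 0 0 0 0" --pt "0 0 -1.5 0 0 0 0" --pt "0 0 -1.5 0 0 0 0" --pt "0 0 -1.5 0 0 0 0"

```text
time: 18.03
tcp_pos: [0.5388, 0.4186, 0.145]
eef_rot: [1.717, 2.63, 0.004]
contact_force: [1.5, 1.8, 3.4]
grip_width: 0.0148
```

```bash
python3 - <<'E'
from h import *
s=monitor.sense();print(s['tcp_pos'],s['contact_force'],s['ft_torque'])
save("wrist","w13",(140,80,280,210),2.8)
save("scene","s13",(110,150,140,150),4)
E
```

```text
[0.53878426 0.41860606 0.14495065] [1.50084582 1.80942215 3.37866961] [ 0.10939887 -0.20464116 -0.01895842]
```

View pics/w13.png

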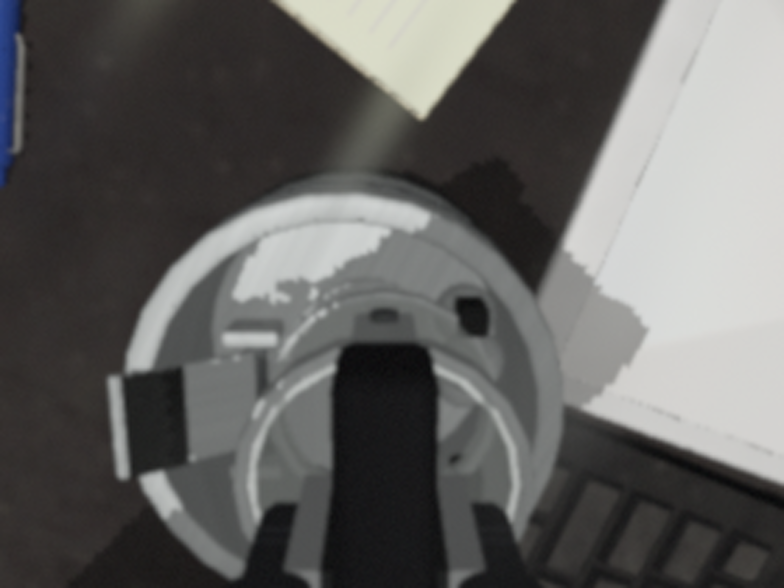

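View pics/s13.png

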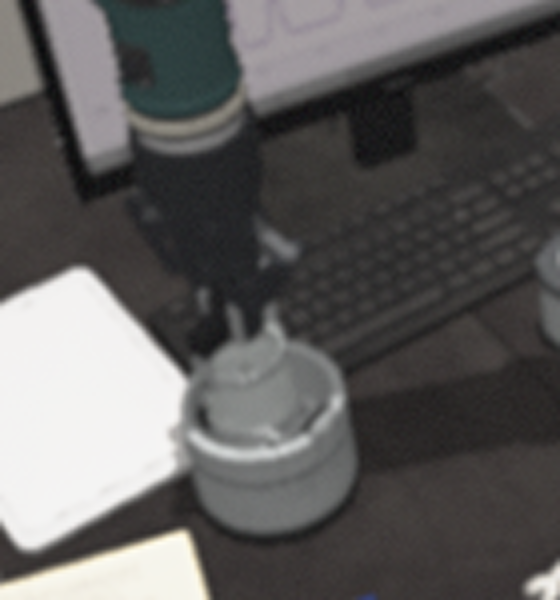

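The tab is levered up (wrist crop 155,420), the bottom is open, and the tube looks empty, with one ball showing near (470,315). I'll press 3 mm more and hold so that all the balls clear.

Call:
carry_out --pt "0 0 -0.2 0 0 0 0" --pt "0 0 -0.3 0 0 0 0" --pt "0 0 -0.3 0 0 0 0" --pt "0 0 -0.3 0 0 0 0" --pt "0 0 -0.3 0 0 0 0" --pt "0 0 -0.3 0 0 0 0" --pt "0 0 -0.3 0 0 0 0"

```text
time: 18.72
tcp_pos: [0.5378, 0.4179, 0.1414]
eef_rot: [-1.717, -2.631, -0.001]
contact_force: [1.7, 1.3, 2.4]
grip_width: 0.0152
```

Call:
carry_out --pt "0 0 0.3 0 0 0 0" --pt "0 0 0.7 0 0 0 0" --pt "0 0 1.2 0 0 0 0" --pt "0 0 1.7 0 0 0 0" --pt "0 0 2.3 0 0 0 0" --pt "0 0 3.0 0 0 0 0" --pt "0 0 4.0 0 0 0 0" --pt "0 0 5.0 0 0 0 0" --pt "0 0 6.0 0 0 0 0" --pt "0 0 7.0 0 0 0 0"

```text
time: 19.55
tcp_pos: [0.5371, 0.4175, 0.2121]
eef_rot: [-1.717, -2.631, 0.002]
contact_force: [1.0, 0.2, -1.8]
grip_width: 0.0151
```

Call:
carry_out --pt "0 -1.0 1.0 0 0 0 0" --pt "0 -2.5 2.0 0 0 0 0" --pt "0 -4 2.5 0 0 0 0" --pt "0 -5.5 2.5 0 0 0 0" --pt "0 -6.5 2.5 0 0 0 0" --pt "0 -7 2.5 0 0 0 0" --pt "0 -7 2.5 0 0 0 0"

```text
time: 20.13
tcp_pos: [0.5379, 0.3452, 0.2357]
eef_rot: [1.72, 2.628, -0.004]
contact_force: [0.1, 0.3, -1.7]
grip_width: 0.0151
```

```bash
python3 - <<'E'
from h import *
s=monitor.sense();print(s['tcp_pos'],s['contact_force'])
save("wrist","w14",(140,60,280,210),2.8)
save("top","t14",(80,130,110,100),6)
E
```

```text
[0.53790644 0.34518845 0.23567397] [ 0.05141003  0.31873333 -1.66587429]
```

View pics/w14.png

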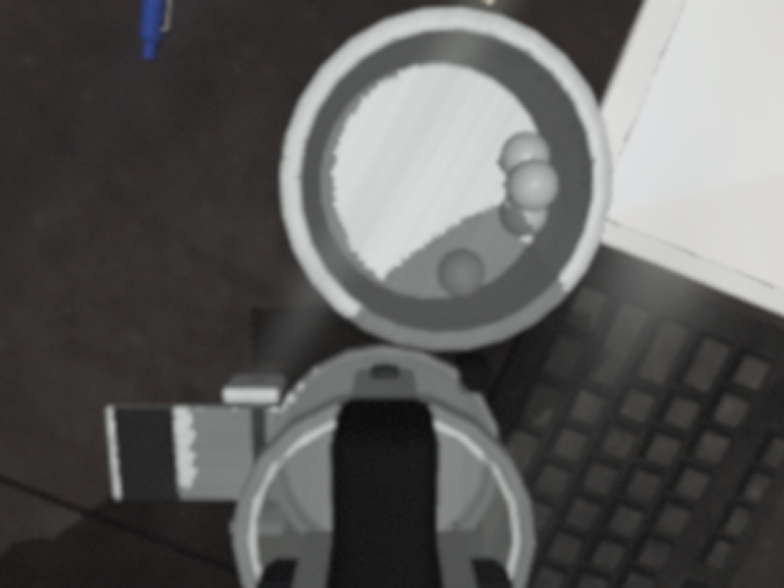

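View pics/t14.png

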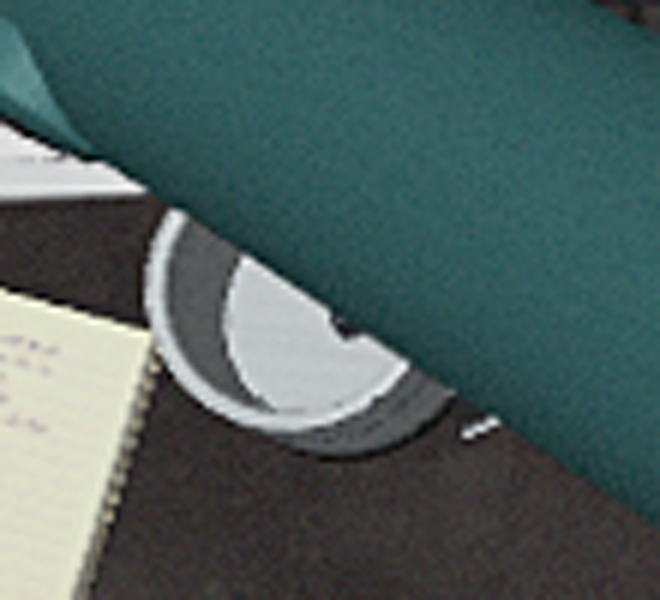

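All four balls lie in the jar (crop (523,155), (532,186), (520,215), (460,273)) and the cup's bottom is shut and empty. The jar hasn't moved. Return the cup.

Call:
carry_out --pt "-0.1 -1 0 0 0 0 0" --pt "-0.3 -3 0 0 0 0 0" --pt "-0.6 -6 0 0 0 0 0" --pt "-0.9 -9.5 0 0 0 0 0" --pt "-1.2 -13 0 0 0 0 0" --pt "-1.5 -16.5 0 0 0 0 0" --pt "-1.8 -20 0 0 0 0 0" --pt "-2.1 -23.5 0 0 0 0 0" --pt "-2.4 -27 0 0 0 0 0" --pt "-2.7 -30.5 0 0 0 0 0"

```text
time: 21.07
tcp_pos: [0.5102, 0.0416, 0.2364]
eef_rot: [1.715, 2.632, 0.0]
contact_force: [-0.2, -0.7, -2.1]
grip_width: 0.0148
```

Call:
carry_out --pt "-0.1 -3.5 0 0 0 0 0" --pt "-0.2 -7 -0.5 0 0 0 0" --pt "-0.2 -10.5 -1.2 0 0 0 0" --pt "-0.2 -14 -2 0 0 0 0" --pt "-0.2 -17.5 -3 0 0 0 0" --pt "-0.2 -20.5 -4 0 0 0 0" --pt "-0.2 -23 -5 0 0 0 0" --pt "-0.2 -24.8 -6 0 0 0 0" --pt "-0.2 -25.7 -7 0 0 0 0" --pt "-0.2 -25.9 -8 0 0 0 0"

```text
time: 21.9
tcp_pos: [0.5088, -0.2178, 0.1554]
eef_rot: [1.72, 2.628, -0.0]
contact_force: [0.3, 0.2, -2.6]
grip_width: 0.0148
```

Call:
carry_out --pt "0 0 -1 0 0 0 0" --pt "0 0 -2 0 0 0 0" --pt "0 0 -3 0 0 0 0" --pt "0 0 -3.5 0 0 0 0" --pt "0 0 -3.5 0 0 0 0" --pt "0 0 -3.5 0 0 0 0"

```text
time: 22.4
tcp_pos: [0.5089, -0.2153, 0.1211]
eef_rot: [-1.715, -2.632, -0.0]
contact_force: [1.0, -0.2, -2.3]
grip_width: 0.0152
```

```bash
python3 - <<'E'
from h import *
s=monitor.sense();print(s['tcp_pos'],s['contact_force'])
save("wrist","w15")
save("scene","s15",(290,110,140,110),5)
E
```

```text
[ 0.50886345 -0.21534684  0.1211343 ] [ 0.95848894 -0.19363531 -2.33756575]
```

View pics/w15.png

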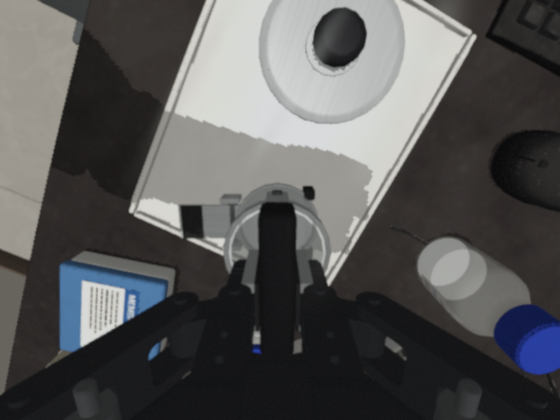

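View pics/s15.png

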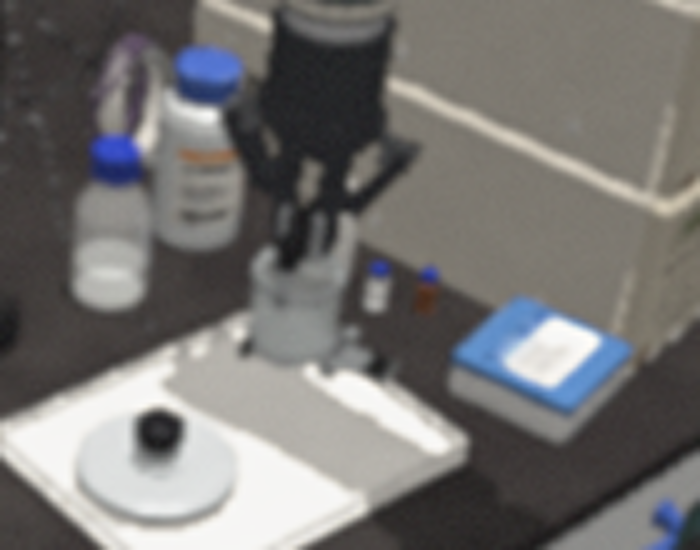

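Call:
carry_out --pt "0 0.2 -0.8 0 0 0 0" --pt "0 0.3 -1.6 0 0 0 0" --pt "0 0.3 -2.4 0 0 0 0" --pt "0 0.3 -3.0 0 0 0 0" --pt "0 0.3 -3.4 0 0 0 0" --pt "0 0.3 -3.6 0 0 0 0" --pt "0 0.3 -3.7 0 0 0 0" --pt "0 0.3 -3.7 0 0 0 0"

```text
time: 23.17
tcp_pos: [0.5088, -0.2132, 0.0841]
eef_rot: [-1.717, -2.63, 0.0]
contact_force: [-0.6, 0.7, -1.0]
grip_width: 0.0149
```

Call:
carry_out --pt "0 0 -0.1 0 0 0 0" --pt "0 0 -0.15 0 0 0 0" --pt "0 0 -0.15 0 0 0 0" --pt "0 0 -0.15 0 0 0 0"

```text
time: 23.5
tcp_pos: [0.5088, -0.2133, 0.083]
eef_rot: [1.717, 2.63, -0.0]
contact_force: [0.8, 0.0, -2.4]
grip_width: 0.015
```

Call:
carry_out --pt "0 0 -0.1 0 0 0 0" --pt "0 0 -0.15 0 0 0 0" --pt "0 0 -0.15 0 0 0 0" --pt "0 0 -0.15 0 0 0 0"

```text
time: 23.83
tcp_pos: [0.5091, -0.2134, 0.0826]
eef_rot: [1.717, 2.63, -0.001]
contact_force: [-1.6, 0.3, 7.8]
grip_width: 0.015
```

Call:
carry_out --pt "0 0 0.05 0 0 0 0.25" --pt "0 0 0.05 0 0 0 0.4" --pt "0 0 0.05 0 0 0 0.7" --pt "0 0 0.05 0 0 0 1" --pt "0 0 0.05 0 0 0 1" --pt "0 0 0.05 0 0 0 1" --pt "0 0 2 0 0 0 1" --pt "0 0 5 0 0 0 1" --pt "0 0 9 0 0 0 1" --pt "0 0 13 0 0 0 1"

```text
time: 24.67
tcp_pos: [0.5077, -0.2128, 0.2118]
eef_rot: [-1.715, -2.628, 0.0]
contact_force: [1.9, -1.1, -0.5]
grip_width: 0.0854
```

Call:
carry_out --pt "0 2 2 0 0 0 1" --pt "0 5 2 0 0 0 1" --pt "0 8 2 0 0 0 1" --pt "0 11 2 0 0 0 1" --pt "0 14 2 0 0 0 1" --pt "0 17 2 0 0 0 1" --pt "0 19 2 0 0 0 1" --pt "0 20 2 0 0 0 1" --pt "0 20 2 0 0 0 1"

```text
time: 25.42
tcp_pos: [0.5087, -0.0105, 0.2316]
eef_rot: [-1.711, -2.635, -0.002]
contact_force: [0.2, -0.5, 0.5]
grip_width: 0.0853
```

```bash
python3 - <<'E'
from h import *
s=monitor.sense();print(s['tcp_pos'],s['contact_force'],s['grip_width'])
save("scene","s16")
save("top","t16")
E
```

```text
[ 0.50866657 -0.0105456   0.23156562] [ 0.17487187 -0.4535505   0.51188714] 0.08525400704062948
```

View pics/s16.png

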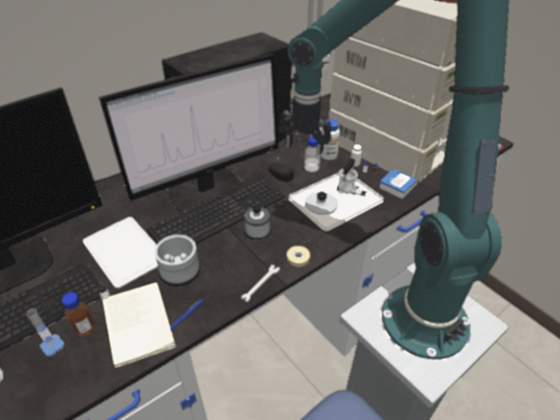

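View pics/t16.png

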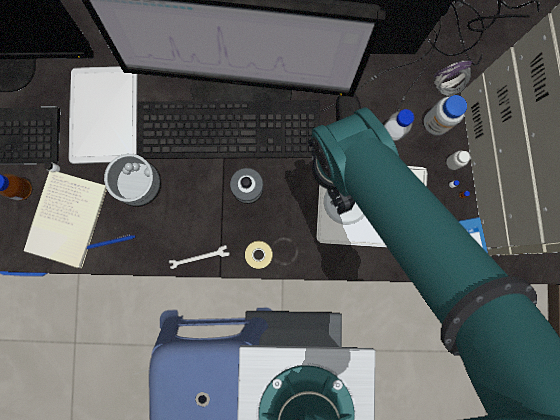

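```bash
python3 - <<'E'
import cv2,numpy as np
s=cv2.imread("pics/s16.png");t=cv2.imread("pics/t16.png")
f=lambda a:cv2.resize(a,(400,400),interpolation=cv2.INTER_CUBIC)
cv2.imwrite("pics/c16.png",np.hstack([f(s[140:230,300:390]),f(t[145:215,97:167])]))
E
```

```text
(no output)
```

View pics/c16.png

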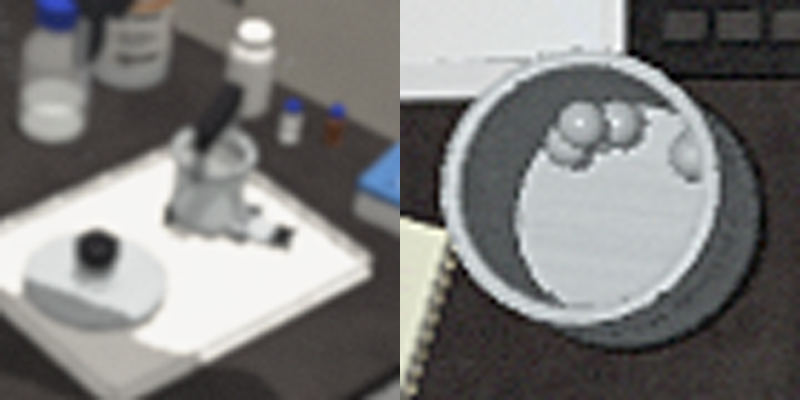

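```bash
python3 -c "
from bench import ctrl
print(ctrl.close_job())"
```

```text
the job is handed in; nothing more can be done
None
```

I finished the job in about 25.5 s of the 64 s allowed and handed it in; no verdict was reported. I lifted the lid straight off and laid it flat on the +y half of the tray. I then pressed the cup's tab on the jar rim, about 18–20 mm below the estimated first contact. After that the cup went back upright on the tray.

**Last checks, from the pictures and force readings:**
- **Balls:** all four are in the large jar. One rests on two others against the wall, but even directly on top of another its centre would be about 40 mm up, under the 45 mm limit.
- **Lid and cup:** the lid lies flat and the cup stands upright beside it, with its bottom looking shut.
- **Jars:** the large jar's rim and the small jar show at their starting pixel positions.
- **Gripper:** it was open and clear of everything, and the force readings were near zero.

**Disagreement:** the scene camera placed the jar and cup 4–7 mm nearer in x than the other two cameras. I weighted the top and wrist views, and the contact heights and the fit of the cup in the jar bore that out.

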